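Fill the tin crate and park it behind the lip of the slanted rack

TASK

Stand the loose red tin upright in the empty cell of the bamboo tin crate, then slide the crate, without lifting it, up the ramp of the slanted rack until its handle end drops behind the dark lip; then draw it back gently by the handle until you feel it come up firm against the lip, and let go. The lip and the end board are only glued on, so do not ram or strain them, and leave the other tin and the jars where they stand.

Things in the scene. Friction and masses are not known exactly. Their poses are not given: they have to be found in the camera images.
- red_tin: The loose tin to load: steel tin with a red label, white band and red lid, upright on the counter, 66 mm diameter, 62 mm high, 0.2 kg. Origin: centre of its underside. A second red tin is part of the crate and cannot be taken out.
- crate: Bamboo crate before the ramp foot; 180 mm long (x), 92 wide (y). Origin: middle of its underside, z up. The +x end (lower edge rounded, 6 mm) goes first up the ramp, the handle is on the -x end. Floor 6 mm thick; walls and divider 8 mm thick, 34 mm high, the -x end panel 48 mm. The +x cell holds a fixed red tin (top 68 mm above the underside), the -x cell is empty. 0.44-0.69 kg.
- empty_cell (a point): Centre of the empty cell, on top of the crate's floor, at x = -43 mm of the crate, 6 mm above its underside. The cell measures 78 mm (x) by 76 mm (y) inside. A tin in it stands 34 mm higher than the side walls, so fingers that close across the crate (its y) can stay above the walls.
- handle (a point): Middle of the handle bar, a dark steel bar of 10 mm diameter along the crate's y axis, 68 mm between the centres of its two posts, 40 mm outside the -x end panel and 40 mm above the underside. The gap between bar and panel is 35 mm. The bar is polished: pads slide on it (friction about 0.25). In the crate's frame it lies at x = -130 mm.
- crate_tail (a point): Middle of the crate's lower edge at the handle end (x = -90 mm on the underside), a sharp square edge: it must drop behind the lip. Friction of the crate on rack and counter is 0.6 +/- 0.12: pushing the loaded crate up the ramp takes up to about 10 N, drawing it back inside the bay 2 to 5 N before the lip stops it; where it is left it stays.
- rack: Slanted bamboo rack, fixed. Origin: middle of the ramp foot at counter height; x points horizontally up the slope. A flat ramp rises at 12 degrees for 130 mm along the slope, its last 10 mm being the dark lip. Two side rails 100 mm apart (crate width + 8) stand 16 mm above the ramp; before the foot two cheeks on the counter, 22 mm high and 52 mm long, flare out to 130 mm apart.
- lip: Dark wooden strip between ramp and bay, its top flush with the ramp. Origin: on the bay floor at the foot of its upright inner face, in the middle; x points up the slope, z square to the bay floor. The bay floor has the ramp's slope but lies 9 mm lower than the lip's top. With the crate seated firm against the lip, the crate's tail edge lies at this origin and their axes match.
- end_board: Upright bamboo board closing the upper end of the bay, 60 mm high, 120 wide, 12 thick. Its origin and axes coincide with the lip's; its inner face is at x = 187 mm, so the bay is 7 mm longer than the crate. Lip and end board are only glued: neither stands more than 15 N along the slope, nor the lip more than 22 N from above.
- green_tin: Bystander: tin like the red one but with a green label and lid, 66 mm diameter, 62 mm high, origin under its centre. Leave it.
- jar_a: Bystander: glass spice jar with bamboo lid, 52 mm diameter, 68 mm high, origin under its centre.
- jar_b: Bystander: glass spice jar with bamboo lid, 52 mm diameter, 68 mm high, origin under its centre.
- jar_c: Bystander: glass spice jar with bamboo lid, 52 mm diameter, 68 mm high, origin under its centre.
- pasta_jar: Bystander: tall glass jar with bamboo lid, 96 mm diameter, 200 mm high, origin under its centre.
There are look-alikes about, which are no part of the job. Leave any blue or yellow look-alike of the red_tin alone.

How it is judged:
By the outcome, as a careful person would: the job done as asked, in the order asked, and still so for the second after the job is handed in, with the robot touching nothing.
It also fails if it takes over 72 s, if anything falls off the work surface, if the arm or the gripper's body presses on something with over 40 N, if the wrist force passes 120 N, or if a joint passes its speed limit or range.

ROBOT

A 6-joint arm with a two-finger parallel gripper is mounted at the origin on the work surface. World frame = base frame: x ahead of the robot, y to its left, z up, the work surface at z = 0. Lengths are in m, angles in rad, forces in N, time in s.
With the tool pointing down it reaches from about 0.35 to 0.975 m from the base axis. Payload 7.1 kg.
Tool frame: the origin (TCP) lies at the very end of the fingers, on their centre line; the grasp point (between the pads) lies bot.grasp_offset behind it (bot.grasp_offset is the distance from the TCP to the grasp point, in m); z points along the fingers, y is the line along which they close (so a half turn about z gives the same grasp; the last joint's range is limited). The gripper opens to 88 mm and grips with 3 to 60 N. Pads are 20 mm wide; open, the fingers measure 115 mm over their backs; the gripper's body (75 mm by 178 mm) begins 61 mm behind the grasp point.
Start: joints at [-1.365, 0.423, 1.63, -0, 1.089, -0.019], TCP at [0.139, -0.609, 0.223] pointing down, gripper open.
Joint ranges: [-3, 3], [-0.9, 2.11], [0.09, 2.58], [-1.31, 4.45], [0.11, 2.69], [-2.54, 2.54]. Speed limits (rad/s): [2.39, 2.39, 3.01, 3.14, 3.14, 3.14].

INTERFACE

Orientations are given as a 3x3 rotation matrix whose columns are the frame's x, y, z axes.
In Python, from rig import observe, imaging, bot, spotter gives the robot as it stands. The module is installed in compiled form; this text tells all that it offers.
- The arm moves only by the tool play_rows, never from a script. Its arguments are lists of equal length, an entry for each row: "offset": the shift along the tool's x, y, z as a fraction of full scale, a list of three; "spin": the turn about the tool's z as a fraction of full scale. In form: {"offset": [[tx, ty, tz], ...], "spin": [spin, ...]}. A call has 1 to 20 rows; each row shifts and turns the commanded pose from where the row before left it, along the tool's axes as they then stand; what a row does not reach is not made up. Full scale, the value 1, is 0.5 m for a shift and 30 degrees for a turn. A row lasts 1/12 s, in which the tool goes at most 41.7 mm and 7.16 degrees, less where a joint would pass 70% of its speed; a pose out of reach is approached as far as the arm can. A call with a number of a shift or a turn outside -1 to 1 is refused whole. A call with a gripper value outside its range is refused whole. "claw" is the opening in per cent of the stroke, from 0 (shut) to 100 (fully open), set as the call begins (left out, the last holds). The fingers move at their own pace and stop on an object; "force" is the grip in N (left out, the last holds). Time passes only in rows, so rows that do not move let the fingers close. It gives the time, the measured TCP pose, the force, the opening and the grip force at its end, in the units of the state.
- observe(): the state, without advancing time (a new reading comes with each control period).
- imaging.capture(name): name is "scene" or "side" or "wrist"; returns a dict with "frame" (384x512x3 uint8, red, green, blue), "fov_y" (degrees; the focal length in pixels is half the picture's height over the tangent of half this angle, whatever the lens; pixels are square), "cx", "cy" (the principal point, pixels), "distortion" ([k1, k2, p1, p2, k3] as OpenCV has them; the pictures are not rectified), "rvec" (rotation vector, rad) and "tvec" (3), from world to camera coordinates, as OpenCV has them. Camera axes: x right, y down, z forward; pixel columns grow to the right and rows downward; lengths in m; the calibration is good to about 2 mm. A picture is of the moment at which its call begins. There is no depth.
- bot.job_done(): hands the job in; it is judged then, once.
Trained networks look in the newest picture that a camera, given by its name, has taken for a name from the list of things; names that differ only in an ending like _2 or _b are one class to them, and where a whole thing is asked for, a point or a joint stands for the part that bears it (a point fixed in the world has none). Each returns a list of dicts, best first, with "p" (0 to 1); they miss things now and then, are a little off and sometimes report something else, mostly with a low value. They report only what shows in the picture. A call takes as long as a camera call. They do not tell look-alikes from the thing itself.
- spotter.trace(camera, target): "pixels" (384x512 bool, what is visible of it) and "point" ([column, row] in pixels, amid what is visible of it).
- spotter.pinpoint(camera, target): "point" ([column, row] in pixels: a listed point, or the origin of a listed thing).
The state is a dict: "time": time; "joints": joint angles; "dq": joint speeds; "tau": joint torques, N m; "tool_pos": TCP position; "tcp_rot": TCP orientation; "force": force on the tool from outside, world axes, zero at the start; "moment": the same for the moment, N m; "grip_width": finger opening in m; "grip_force": force on a finger pad.
Only numpy, scipy, OpenCV 4.12 (cv2) and the standard library are available. Lean on these libraries where they do the work, as an engineer would, in place of code of your own. Each camera call takes 0.05 s, during which the arm holds its last target. There are 200 camera calls.

## Working session

There is one attempt and no reset: what is moved stays moved. The work goes in short steps, Python scripts to look and compute and a tool call to move; the robot and the scene stay as the last step left them, time stands still between calls to the robot, and variables do not carry over. Pictures are saved under pics/ and viewed, at most 10 in all, crops included, and the job is handed in when it is done.

Besides the shell and the picture viewer there is one more tool, called after "Request:" as name([rows], argument=value, ...), one row to a line, values as JSON. play_rows: Moves the arm, as the interface text tells. Shift numbers are shares of 0.5 m and turn numbers shares of 30 degrees, none past 1 either way. Its arguments: {"type":"object","properties":{"offset":{"type":"array","items":{"type":"array","items":{"type":"number"}}},"spin":{"type":"array","items":{"type":"number"}},"claw":{"type":"number"},"force":{"type":"number"}},"required":["offset","spin"]}

```bash
mkdir -p pics
cat > h.py <<'E'
import numpy as np, cv2
from rig import observe, imaging, bot, spotter
def cam(n):
    d=imaging.capture(n); h,w=d["frame"].shape[:2]
    f=h/2/np.tan(np.radians(d["fov_y"])/2)
    d["K"]=np.array([[f,0,d["cx"]],[0,f,d["cy"]],[0,0,1]]); d["D"]=np.array(d["distortion"],float)
    d["R"]=cv2.Rodrigues(np.array(d["rvec"],float))[0]; d["t"]=np.array(d["tvec"],float).ravel(); return d
def ray(d,px):
    u=cv2.undistortPoints(np.array([[px]],float),d["K"],d["D"]).ravel()
    return -d["R"].T@d["t"], d["R"].T@np.array([u[0],u[1],1.])
def onz(d,px,z):
    o,r=ray(d,px); return o+r*(z-o[2])/r[2]
def proj(d,P):
    return cv2.projectPoints(np.atleast_2d(np.array(P,float)),d["R"],d["t"],d["K"],d["D"])[0].reshape(-1,2)
def save(d,name,crop=None,s=1):
    im=d["frame"][:,:,::-1]
    if crop: im=im[crop[1]:crop[3],crop[0]:crop[2]]
    cv2.imwrite("pics/"+name,cv2.resize(im,None,fx=s,fy=s,interpolation=cv2.INTER_CUBIC))
E
python3 - <<'E'
from h import *
print(bot.grasp_offset, observe()["tcp_rot"])
ims=[]
for n in ["scene","side"]:
    d=cam(n); print(n,d["R"].T@-d["t"])
    ims.append(cv2.resize(d["frame"],(400,300))if 0 else d["frame"])
    for t in ["red_tin","crate","empty_cell","handle","crate_tail","rack","lip","green_tin","end_board"]:
        z={"empty_cell":.006,"handle":.04}.get(t,0)
        for r in spotter.pinpoint(n,t)[:5]:
            print(t,round(r["p"],2),np.round(r["point"]),np.round(onz(d,r["point"],z)[:2],3))
    save(d,n+"0.png",s=1.5)
E
```

```text
0.0187 [[ 9.74836711e-01  2.22919939e-01 -2.94201944e-04]
 [ 2.22920130e-01 -9.74835618e-01  1.46045740e-03]
 [ 3.87665415e-05 -1.48929103e-03 -9.99998890e-01]]
scene [1.35657799 0.01835495 1.29961427]
red_tin 0.72 [299. 193.] [0.412 0.191]
red_tin 0.6 [334. 197.] [0.433 0.319]
red_tin 0.57 [269. 194.] [0.42  0.079]
crate 0.77 [215. 238.] [ 0.603 -0.109]
crate 0.72 [305. 237.] [0.6   0.198]
empty_cell 0.56 [206. 242.] [ 0.621 -0.138]
handle 0.58 [176. 237.] [ 0.62  -0.236]
handle 0.44 [321. 175.] [0.362 0.271]
crate_tail 0.93 [191. 244.] [ 0.624 -0.192]
rack 0.89 [266. 236.] [0.596 0.065]
lip 0.38 [306. 235.] [0.591 0.202]
lip 0.16 [206. 243.] [ 0.622 -0.141]
green_tin 0.94 [217. 197.] [ 0.428 -0.112]
green_tin 0.53 [268. 199.] [0.438 0.074]
end_board 0.6 [207. 242.] [ 0.617 -0.136]
end_board 0.2 [318. 178.] [0.344 0.266]
side [-0.05007876  0.98619982  1.19812068]
red_tin 0.88 [248. 237.] [0.431 0.188]
red_tin 0.78 [263. 218.] [0.425 0.095]
red_tin 0.65 [226. 266.] [0.441 0.319]
crate 0.91 [241. 168.] [ 0.612 -0.093]
empty_cell 0.96 [247. 160.] [ 0.609 -0.136]
handle 0.61 [254. 138.] [ 0.627 -0.232]
crate_tail 0.97 [252. 152.] [ 0.615 -0.192]
rack 0.71 [225. 197.] [0.593 0.064]
lip 0.6 [204. 218.] [0.609 0.183]
green_tin 0.85 [284. 180.] [ 0.436 -0.109]
```

View pics/scene0.png

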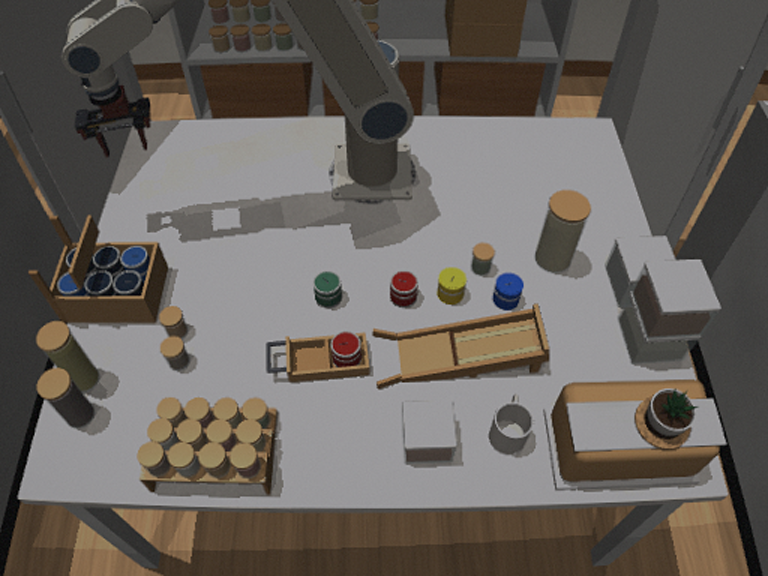

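View pics/side0.png

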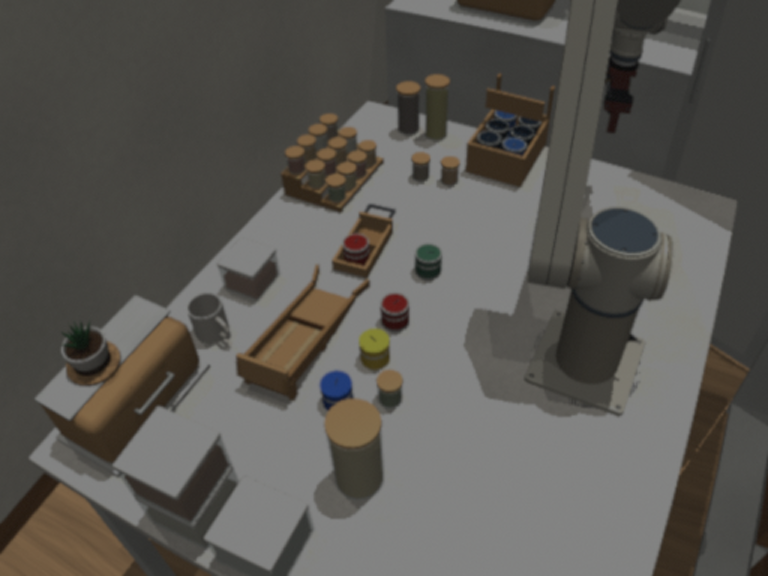

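Candidates in the scene picture (native px): the loose red tin (269,193), the fixed red tin in the crate (231,232), and the yellow (301,191), blue (339,194) and green (218,193) tins. I choose the free-standing red one at (269,193) and will check it in a crop.

Run:
```python
from h import *
d=cam("scene"); save(d,"crop1.png",(172,165,376,265),3.9)
s=cam("side")
for n,c in (("scene",d),("side",s)):
    for r in spotter.trace(n,"red_tin")[:4]:
        ys,xs=np.nonzero(r["pixels"]); p=[xs.mean(),ys.mean()]
        print(n,round(r["p"],2),np.round(p,1),np.round(onz(c,p,.035)[:2],3),c["frame"][r["pixels"]].mean(0).round())
o=observe();print(o["time"],o["joints"])
```

```text
scene 0.94 [338.3 193.4] [0.442 0.326] [ 35.  56. 107.]
scene 0.81 [268.7 192.1] [0.435 0.077] [93. 49. 48.]
scene 0.68 [300.8 190.1] [0.426 0.192] [120. 115.  46.]
scene 0.39 [374.1 153.1] [0.251 0.49 ] [98. 86. 67.]
side 0.81 [249.6 232.6] [0.422 0.192] [99. 96. 45.]
side 0.68 [262.7 208.2] [0.431 0.08 ] [74. 44. 42.]
side 0.57 [222.9 258.1] [0.45  0.318] [ 40.  57. 100.]
1.2 [-1.36500454e+00  4.23058004e-01  1.62990550e+00 -5.35318978e-06
  1.08857904e+00 -1.90325576e-02]
```

View pics/crop1.png

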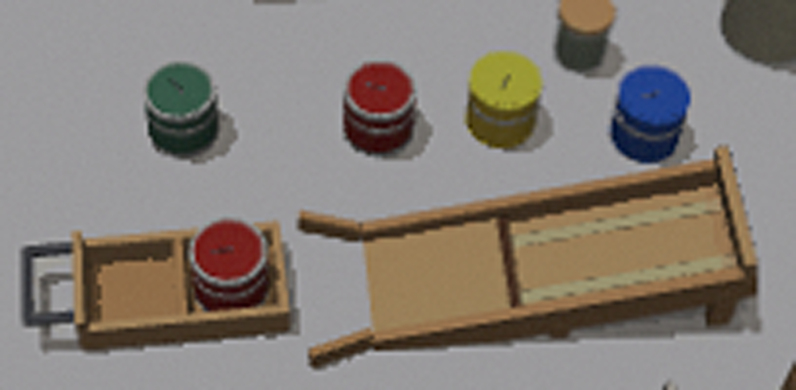

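The crop confirms it: the free-standing tin with red lid and white band is at crop (380,105), native (269,192). It stands at about (0.433, 0.079). I'll turn the tool to the crate's heading and travel there.

Request:
play_rows([
  [0,0,0],
  [0,0,0],
  [0,0,0],
  [0,0,0],
  [0,0,0],
  [0,0,0],
  [0,0,0],
  [0,0,0],
  [0,0,0],
  [0,0,0],
  [0,0,0],
  [0,0,0],
  [0,0.08,0],
  [0,0.08,0],
  [0,0.08,0],
  [0,0.08,0],
  [0,0.08,0],
  [0,0.08,0],
  [0,0.08,0],
  [0,0.08,0],
], spin=[-0.232,-0.232,-0.232,-0.232,-0.232,-0.232,-0.232,-0.232,-0.232,-0.232,-0.232,-0.232,0,0,0,0,0,0,0,0], claw=100)

```text
time: 2.87
tool_pos: [0.4593, -0.573, 0.2227]
tcp_rot: [[-0.112, 0.994, -0.0], [0.994, 0.112, -0.0], [-0.0, -0.0, -1.0]]
force: [-0.3, -1.1, 0.5]
grip_width: 0.0877
grip_force: 0.0
```

Request:
play_rows([
  [0.08,0,0],
  [0.08,0,0],
  [0.08,0,0],
  [0.08,0,0],
  [0.08,0,0],
  [0.08,0,0],
  [0.08,0,0],
  [0.08,0,0],
  [0.08,0,0],
  [0.08,0,0],
  [0.08,0,0],
  [0.08,0,0],
  [0.08,0,0],
  [0,0,0],
  [0,0,0],
], spin=[0,0,0,0,0,0,0,0,0,0,0,0,0,0,0])

```text
time: 4.12
tool_pos: [0.3993, -0.0551, 0.223]
tcp_rot: [[-0.116, 0.993, 0.001], [0.993, 0.116, -0.0], [-0.0, 0.001, -1.0]]
force: [-0.7, -0.8, 0.5]
grip_width: 0.0878
grip_force: 0.0
```

```bash
cat >> h.py <<'E'
def delta(P):
    o=observe(); v=o["tcp_rot"].T@(np.array(P)-o["tool_pos"]) if hasattr(o["tcp_rot"],'T') else np.array(o["tcp_rot"]).T@(np.array(P)-np.array(o["tool_pos"]))
    return np.round(v,4)
E
python3 - <<'E'
from h import *
d=cam("wrist"); o=observe(); print(o["time"],o["tool_pos"],np.round(o["tcp_rot"],3),o["joints"],d["R"].T@-d["t"])
for t,z in [("red_tin",0),("crate",0),("empty_cell",.006),("handle",.04),("crate_tail",0),("rack",0),("lip",.018)]:
    for r in spotter.pinpoint("wrist",t)[:3]: print(t,round(r["p"],2),np.round(r["point"]),np.round(onz(d,r["point"],z)[:2],4))
for r in spotter.trace("wrist","red_tin")[:4]:
    ys,xs=np.nonzero(r["pixels"]); p=[xs.mean(),ys.mean()]
    print(round(r["p"],2),np.round(p,1),np.round(onz(d,p,.05)[:2],4),d["frame"][r["pixels"]].mean(0).round())
save(d,"w1.png",s=1.5)
E
```

```text
4.1667 [ 0.39971997 -0.05639712  0.22301191] [[-0.114  0.993  0.001]
 [ 0.993  0.114 -0.   ]
 [-0.001  0.001 -1.   ]] [-1.69410722e-01  8.80492670e-02  2.09092671e+00 -3.79447367e-04
  9.61586408e-01 -2.83469241e-01] [0.38896783 0.02927336 0.38484479]
red_tin 0.95 [289.  49.] [0.4282 0.0762]
crate 0.91 [395. 204.] [ 0.6024 -0.0985]
empty_cell 0.92 [397. 234.] [ 0.6143 -0.1392]
crate_tail 0.69 [390. 261.] [ 0.6199 -0.1857]
rack 0.9 [432.  82.] [0.61   0.0636]
0.7 [298.3  43.3] [0.4319 0.0771] [77. 34. 32.]
```

Request:
play_rows([
  [0.065,0.0237,0],
  [0.065,0.0237,0],
  [0.065,0.0237,0],
  [0.065,0.0237,0],
  [0,0,0.07],
  [0,0,0.07],
  [0,0,0.07],
  [0,0,0],
  [0,0,0],
], spin=[0,0,0,0,0,0,0,0,0])

```text
time: 5.32
tool_pos: [0.4307, 0.0772, 0.1167]
tcp_rot: [[-0.111, 0.994, -0.005], [0.994, 0.111, -0.001], [-0.0, -0.005, -1.0]]
force: [0.2, -0.0, 0.4]
grip_width: 0.0879
grip_force: 0.0
```

Run:
```python
from h import *
d=cam("wrist"); o=observe(); print(o["time"],o["tool_pos"])
for r in spotter.trace("wrist","red_tin")[:3]:
    ys,xs=np.nonzero(r["pixels"]); p=[xs.mean(),ys.mean()]
    print(round(r["p"],2),np.round(p,1),np.round(onz(d,p,.05)[:2],4),d["frame"][r["pixels"]].mean(0).round())
for z in (0.062,0.034): print(proj(d,[[*o["tool_pos"][:2],z]]))
save(d,"w2.png",s=1.5)
```

```text
5.3667 [0.43227285 0.07735615 0.11819025]
0.91 [259.8  42.7] [0.4235 0.1913] [136. 115.  46.]
[[253.69382948 204.1445022 ]]
[[253.56414063 191.93422372]]
```

View pics/w2.png

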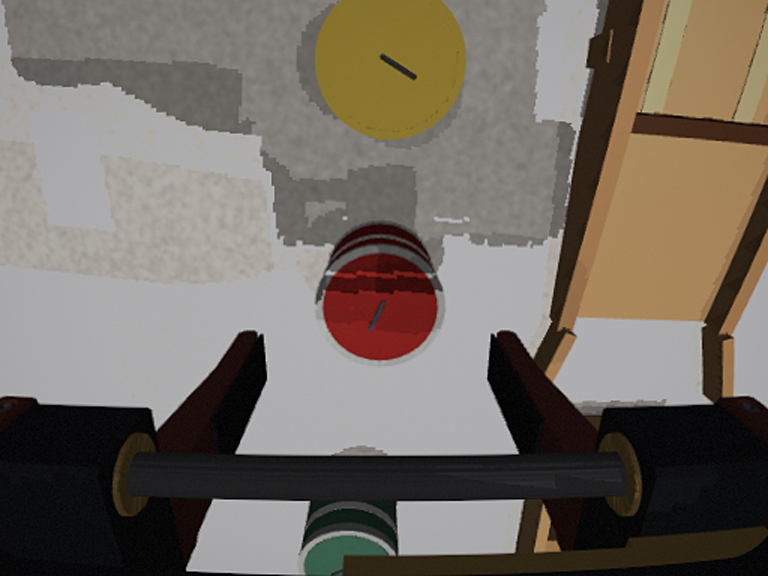

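The wrist view shows the red lid centred at native (253,204), exactly under the tool. Descending to grip it.

Request:
play_rows([
  [0,0,0.06],
  [0,0,0.06],
  [0,0,0.048],
  [0,0,0],
  [0,0,0],
], spin=[0,0,0,0,0])

```text
time: 5.83
tool_pos: [0.4328, 0.0775, 0.0348]
tcp_rot: [[-0.111, 0.994, 0.001], [0.994, 0.111, 0.0], [0.0, 0.001, -1.0]]
force: [-0.3, -0.9, 0.5]
grip_width: 0.0882
grip_force: 0.0
```

Request:
play_rows([
  [0,0,0],
  [0,0,0],
  [0,0,0],
  [0,0,0],
  [0,0,0],
  [0,0,0],
  [0,0,0],
  [0,0,0],
], spin=[0,0,0,0,0,0,0,0], claw=60, force=20)

```text
time: 6.5
tool_pos: [0.4328, 0.0778, 0.035]
tcp_rot: [[-0.112, 0.994, 0.002], [0.994, 0.112, 0.0], [0.0, 0.002, -1.0]]
force: [-1.1, 0.0, 11.3]
grip_width: 0.0656
grip_force: 20.0
```

Request:
play_rows([
  [0,0,-0.05],
  [0,0,-0.07],
  [0,0,-0.07],
  [0,0,-0.06],
  [-0.067,0.0446,0],
  [-0.067,0.0446,0],
  [-0.067,0.0446,0],
  [-0.067,0.0446,0],
  [-0.067,0.0446,0],
  [-0.067,0.0446,0],
  [-0.067,0.0446,0],
  [0,0,0],
  [0,0,0],
  [0,0,0],
], spin=[0,0,0,0,0,0,0,0,0,0,0,0,0,0])

```text
time: 7.67
tool_pos: [0.6122, -0.1377, 0.1582]
tcp_rot: [[-0.111, 0.994, -0.002], [0.994, 0.111, 0.001], [0.001, -0.002, -1.0]]
force: [0.1, 0.5, -1.5]
grip_width: 0.066
grip_force: 20.0
```

Run:
```python
from h import *
d=cam("wrist"); o=observe(); print(o["time"],o["tool_pos"],np.round(o["tcp_rot"],3),o["grip_width"],o["force"])
for t,z in [("crate",0),("empty_cell",.006),("handle",.04),("crate_tail",0),("rack",0),("lip",.018)]:
    for r in spotter.pinpoint("wrist",t)[:2]: print(t,round(r["p"],2),np.round(r["point"]),np.round(onz(d,r["point"],z)[:2],4))
save(d,"w3.png",s=1.5); np.save("w3.npy",{k:d[k] for k in("K","D","R","t","frame")},allow_pickle=True)
```

```text
7.7167 [ 0.61196854 -0.13716172  0.15832632] [[-0.112  0.994 -0.002]
 [ 0.994  0.112  0.001]
 [ 0.001 -0.002 -1.   ]] 0.0658228934661819 [ 0.59883885  0.1128454  -3.02136982]
crate 0.77 [252. 132.] [ 0.6086 -0.0979]
empty_cell 0.62 [255. 176.] [ 0.617  -0.1437]
```

View pics/w3.png

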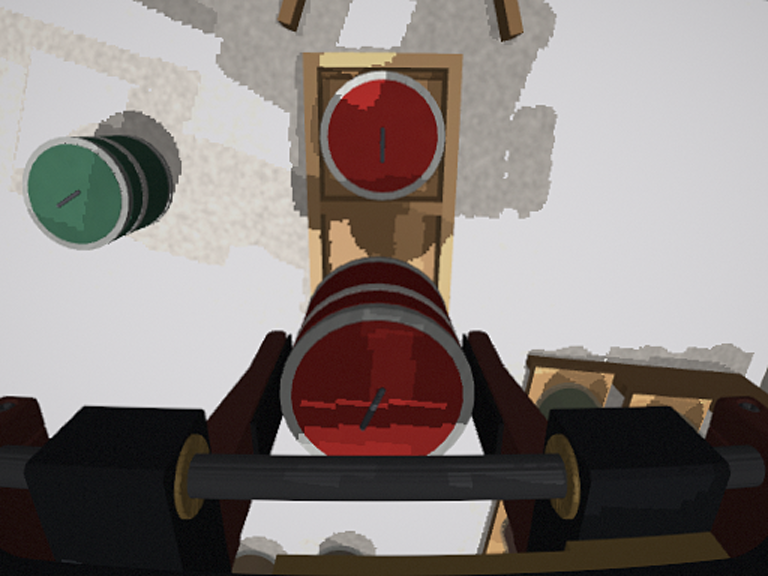

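The view shows the fixed tin's lid centre at native (255,90), and the crate's front top corners at (202,36) and (309,36). The grip is secure. I'll work out the crate pose from these.

Run:
```python
from h import *
d=np.load("w3.npy",allow_pickle=True).item()
img=d["frame"]
# fixed lid outline: red or white rim; fit model of crate pose by wall corners + lid
lid=onz(d,(255,90),.068)[:2]; L=onz(d,(303/1.5,54/1.5),.034)[:2]; R=onz(d,(463/1.5,54/1.5),.034)[:2]
Lb=onz(d,(310/1.5,282/1.5),.034)[:2]; Rb=onz(d,(451/1.5,290/1.5),.034)[:2]
print(lid,L,R,np.linalg.norm(L-R),Lb,Rb)
from scipy.optimize import least_squares
def w(q,x,y): c,s=np.cos(q[2]),np.sin(q[2]); return q[:2]+np.array([c*x-s*y,s*x+c*y])
def res(q):
    r=[w(q,.043,0)-lid,w(q,.09,.046)-L,w(q,.09,-.046)-R]
    c,s=np.cos(q[2]),np.sin(q[2]); n=np.array([-s,c])
    return np.r_[np.concatenate(r),n@(Lb-q[:2])-.046,n@(Rb-q[:2])+.046]
q=least_squares(res,[.608,-.1,1.68]).x
print(q[:2],np.degrees(q[2]),res(q).round(4))
cell=w(q,-.043,0); print("cell",cell,"handle",w(q,-.13,0),"delta",delta([*cell,.041]))
```

```text
[ 0.60575478 -0.05557206] [ 0.55564791 -0.01575579] [ 0.64686868 -0.00543887] 0.09180233182119044 [ 0.56973891 -0.15280452] [ 0.66216025 -0.14797098]
[ 0.61059466 -0.09950792] 96.08995853151185 [ 0.0003 -0.0012 -0.0003  0.0009 -0.0001  0.0003  0.0003 -0.0001]
cell [ 0.61515652 -0.14226525] handle [ 0.62438633 -0.22877427] delta [-0.0052  0.0016  0.1179]
```

Request:
play_rows([
  [-0.0108,0.0044,0],
  [0,0,0.06],
  [0,0,0.06],
  [0,0,0.04],
  [0,0,0.03],
  [0,0,0.02],
  [0,0,0.01],
  [0,0,0.01],
  [0,0,0],
  [0,0,0],
], spin=[0,0,0,0,0,0,0,0,0,0])

```text
time: 8.85
tool_pos: [0.6166, -0.1433, 0.0443]
tcp_rot: [[-0.111, 0.994, 0.001], [0.994, 0.111, -0.0], [-0.0, 0.001, -1.0]]
force: [-0.8, 0.1, -1.4]
grip_width: 0.0658
grip_force: 20.0
```

Request:
play_rows([
  [0,0,0.003],
  [0,0,0.002],
  [0,0,0],
  [0,0,0],
], spin=[0,0,0,0])

```text
time: 9.18
tool_pos: [0.6162, -0.1431, 0.0415]
tcp_rot: [[-0.111, 0.994, 0.0], [0.994, 0.111, -0.0], [-0.0, 0.0, -1.0]]
force: [-0.2, 0.4, -2.1]
grip_width: 0.0657
grip_force: 20.0
```

Request:
play_rows([
  [0,0,0],
  [0,0,0],
  [0,0,0],
  [0,0,0],
  [0,0,0],
  [0,0,0],
  [0,0,-0.03],
  [0,0,-0.06],
  [0,0,-0.07],
  [0,0,-0.07],
  [0,0,0],
  [0,0,0],
], spin=[0,0,0,0,0,0,0,0,0,0,0,0], claw=100)

```text
time: 10.18
tool_pos: [0.6176, -0.1435, 0.1587]
tcp_rot: [[-0.111, 0.994, 0.005], [0.994, 0.111, -0.001], [-0.002, 0.005, -1.0]]
force: [-0.5, -0.2, -0.5]
grip_width: 0.0881
grip_force: 0.0
```

Request:
play_rows([
  [0.07,0,-0.03],
  [0.07,0,-0.03],
  [0.07,0,-0.03],
  [0.07,0,-0.03],
  [0.07,0,-0.03],
  [0.07,0,-0.03],
  [0.07,0,-0.03],
  [0,0,-0.03],
  [0,0,0],
  [0,0,0],
  [0,0,0],
], spin=[0,0,0,0,0,0,0,0,0,0,0])

```text
time: 11.1
tool_pos: [0.588, 0.0995, 0.2742]
tcp_rot: [[-0.111, 0.994, -0.003], [0.994, 0.111, -0.001], [-0.0, -0.003, -1.0]]
force: [-0.2, -0.1, -0.7]
grip_width: 0.0876
grip_force: 0.0
```

Run:
```python
from h import *
d=cam("wrist"); o=observe(); print(o["time"],o["tool_pos"],np.round(o["tcp_rot"],3),o["joints"])
for t,z in [("crate",0),("empty_cell",.006),("rack",0),("lip",.018),("end_board",.018)]:
    for r in spotter.pinpoint("wrist",t)[:2]: print(t,round(r["p"],2),np.round(r["point"]),np.round(onz(d,r["point"],z)[:2],4))
save(d,"w4.png",s=1.5); np.save("w4.npy",{k:d[k] for k in("K","D","R","t","frame")},allow_pickle=True)
```

```text
11.15 [0.58793937 0.09927627 0.27418543] [[-0.11   0.994 -0.003]
 [ 0.994  0.11  -0.001]
 [-0.    -0.003 -1.   ]] [ 1.47400733e-01  3.28238614e-01  1.64591794e+00 -1.73502411e-04
  1.17050916e+00  3.70288578e-02]
crate 0.92 [251. 268.] [ 0.6088 -0.099 ]
rack 0.74 [262. 176.] [0.6076 0.0593]
lip 0.67 [261. 173.] [0.6051 0.0693]
lip 0.65 [265.  84.] [0.5953 0.1887]
```

View pics/w4.png

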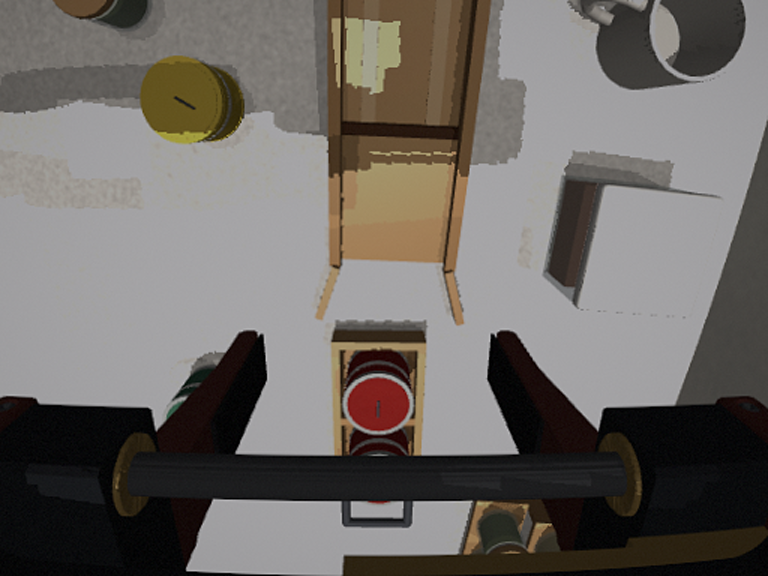

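The rack's ramp foot corners are at view px (342,259) and (444,263), and the lip's far edge runs from (342,122) to (460,127). Both tins stand in the crate.

Run:
```python
from h import *
d=np.load("w4.npy",allow_pickle=True).item()
g=lambda u,v,z: onz(d,(u/1.5,v/1.5),z)[:2]
fl,fr=g(342,259,0),g(444,263,0); ll,lr=g(342,122,.027),g(460,127,.027); nl,nr=g(342,136,.025),g(459,139,.025)
print("foot",fl,fr,np.linalg.norm(fl-fr)); print("lipfar",ll,lr,np.linalg.norm(ll-lr)); print("lipnear",nl,nr)
F=(fl+fr)/2; L=(ll+lr)/2; v=L-F; print(F,L,np.linalg.norm(v),np.degrees(np.arctan2(v[1],v[0])))
for a,b in((fl,ll),(fr,lr)): w=b-a; print(np.degrees(np.arctan2(w[1],w[0])))
for a,b in((fr,fl),(lr,ll)): w=b-a; print(np.degrees(np.arctan2(w[1],w[0]))-90)
print("cratefront top L/R",g(333,342,.034),g(425,342,.034),"bar",g(343,523,.04),g(410,523,.04))
```

```text
foot [0.557627   0.05913222] [0.65753353 0.06631421] 0.10016434506668573
lipfar [0.54798835 0.18681855] [0.64794039 0.19417853] 0.10022264656130386
lipnear [0.5489097  0.17531151] [0.64898793 0.18426971]
[0.60758027 0.06272321] [0.59796437 0.19049854] 0.1281366438175382 94.30375527365258
94.31689545682299
94.29063292962226
-265.8882490996066
-265.7886200316344
cratefront top L/R [ 0.5579423  -0.01436484] [ 0.6456155  -0.00445102] bar [ 0.58686377 -0.23431355] [ 0.66135216 -0.22577752]
```

Rack origin is (0.6076, 0.0627) with heading 94.25°. The crate handle is at (0.6242, -0.2294) with heading 96.1°. Next I go back over the handle, turn 90° and set a partial opening.

Request:
play_rows([
  [-0.0735,0,0],
  [-0.0735,0,0],
  [-0.0735,0,0],
  [-0.0735,0,0],
  [-0.0735,0,0],
  [-0.0735,0,0],
  [-0.0735,0,0],
  [-0.0735,0,0],
  [-0.0735,0,0],
  [0,0,0],
  [0,0,0],
], spin=[0,0,0,0,0,0,0,0,0,0,0], claw=41)

```text
time: 12.32
tool_pos: [0.6252, -0.2303, 0.2755]
tcp_rot: [[-0.108, 0.994, -0.001], [0.994, 0.108, 0.0], [0.0, -0.001, -1.0]]
force: [0.3, -0.0, -0.7]
grip_width: 0.0361
grip_force: 0.0
```

Request:
play_rows([
  [0,0,0.02],
  [0,0,0.02],
  [0,0,0.02],
  [0,0,0.02],
  [0,0,0.02],
  [0,0,0.02],
  [0,0,0.02],
  [0,0,0.02],
  [0,0,0.02],
  [0,0,0.02],
  [0,0,0.02],
  [0,0,0.02],
  [0,0,0.02],
  [0,0,0],
  [0,0,0],
], spin=[-0.23,-0.23,-0.23,-0.23,-0.23,-0.23,-0.23,-0.23,-0.23,-0.23,-0.23,-0.23,-0.23,0,0])

```text
time: 13.57
tool_pos: [0.6252, -0.2269, 0.1458]
tcp_rot: [[-0.995, -0.104, -0.001], [-0.104, 0.995, 0.001], [0.001, 0.001, -1.0]]
force: [0.3, -0.3, -0.1]
grip_width: 0.0359
grip_force: 0.0
```

Run:
```python
from h import *
d=cam("wrist"); o=observe(); print(o["time"],o["tool_pos"],np.round(o["tcp_rot"],4),o["joints"],o["grip_width"])
print("y ang",np.degrees(np.arctan2(o["tcp_rot"][1][1],o["tcp_rot"][0][1])),delta([.6242,-.2294,.0215]))
for t,z in [("crate",0),("empty_cell",.006),("handle",.04)]:
    for r in spotter.pinpoint("wrist",t)[:2]: print(t,round(r["p"],2),np.round(r["point"]),np.round(onz(d,r["point"],z)[:2],4))
print(proj(d,[.6242,-.2294,.04])*1.5)
save(d,"w5.png",s=1.5); np.save("w5.npy",{k:d[k] for k in("K","D","R","t","frame")},allow_pickle=True)
```

```text
13.6167 [ 0.62569571 -0.22735586  0.14646618] [[-9.946e-01 -1.034e-01 -1.000e-04]
 [-1.034e-01  9.946e-01  2.000e-04]
 [ 1.000e-04  2.000e-04 -1.000e+00]] [-3.66475794e-01  5.68009470e-01  1.58390416e+00  1.75582733e-04
  9.89895476e-01 -2.04093313e+00] 0.03596781159258648
y ang 95.9338155571868 [ 0.0017 -0.0019  0.125 ]
crate 0.57 [370. 171.] [ 0.6111 -0.1022]
handle 0.67 [250. 178.] [ 0.6198 -0.2285]
[[372.03089454 273.78939574]]
```

View pics/w5.png

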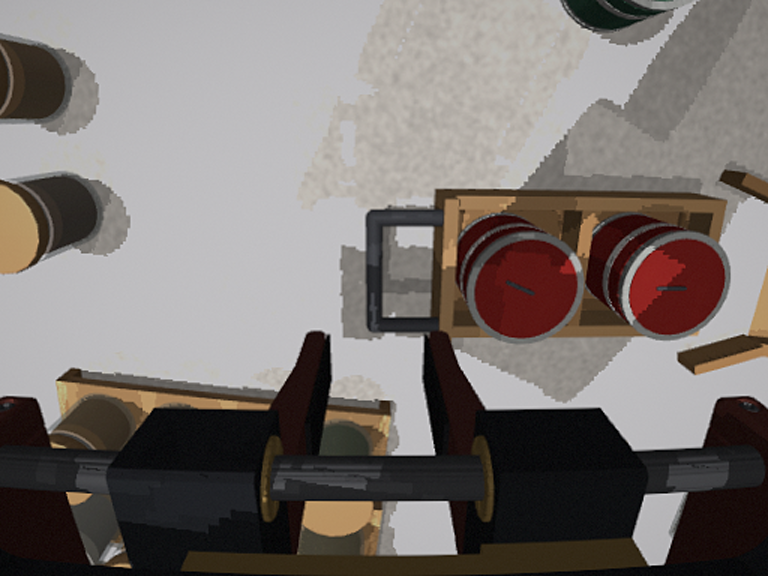

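The bar's centre shows at view (374,270) against a predicted (372,274), so the pose is good. Going down over it.

Request:
play_rows([
  [0.0034,-0.003,0.05],
  [0,0,0.07],
  [0,0,0.06],
  [0,0,0.04],
  [0,0,0.02],
  [0,0,0.01],
  [0,0,0],
  [0,0,0],
], spin=[0,0,0,0,0,0,0,0])

```text
time: 14.43
tool_pos: [0.625, -0.2304, 0.0224]
tcp_rot: [[-0.994, -0.106, 0.002], [-0.106, 0.994, -0.001], [-0.002, -0.001, -1.0]]
force: [0.7, -0.5, 0.6]
grip_width: 0.0363
grip_force: 0.0
```

Request:
play_rows([
  [0,0,0],
  [0,0,0],
  [0,0,0],
  [0,0,0],
  [0,0,0],
  [0,0,0],
  [0,0,0],
], spin=[0,0,0,0,0,0,0], claw=0, force=25)

```text
time: 15.02
tool_pos: [0.6243, -0.2297, 0.0218]
tcp_rot: [[-0.994, -0.106, 0.0], [-0.106, 0.994, 0.0], [-0.0, 0.0, -1.0]]
force: [-0.7, 2.8, 6.8]
grip_width: 0.0093
grip_force: 25.0
```

The bar is held. Now I align the crate with the rack: 5 mm to the right, 1.85° turn, and a little forward.

Request:
play_rows([
  [-0.002,0.004,0],
  [-0.002,0.004,0],
  [-0.002,0.004,0],
  [-0.002,0.004,0],
  [-0.002,0.004,0],
  [0,0,0],
  [0,0,0],
], spin=[0.0124,0.0124,0.0124,0.0124,0.0124,0,0])

```text
time: 15.6
tool_pos: [0.6288, -0.2208, 0.0218]
tcp_rot: [[-0.997, -0.075, 0.002], [-0.075, 0.997, -0.002], [-0.001, -0.002, -1.0]]
force: [-1.2, -4.4, 4.8]
grip_width: 0.0095
grip_force: 25.2
```

```bash
cat >> h.py <<'E'
def rackstate():
    o=observe(); a=np.radians(94.25); u=np.array([np.cos(a),np.sin(a)]); n=np.array([-u[1],u[0]])
    p=np.array(o["tool_pos"])[:2]-[.6076,.0627]; f=np.array(o["force"])
    print("t",round(o["time"],2),"tcp along/lat mm",np.round([u@p*1e3,n@p*1e3],1),"z",round(o["tool_pos"][2]*1e3,1),
     "yang",round(np.degrees(np.arctan2(o["tcp_rot"][1][1],o["tcp_rot"][0][1])),2),"F along/lat/z",np.round([u@f[:2],n@f[:2],f[2]],1),"w",round(o["grip_width"]*1e3,1))
E
python3 - <<'E'
from h import *
rackstate()
d=cam("scene"); save(d,"crop2.png",(172,195,376,265),3.9)
E
```

```text
t 15.6 tcp along/lat mm [-2.842e+02 -1.000e-01] z 21.8 yang 94.28 F along/lat/z [-4.3  1.6  4.8] w 9.5
```

View pics/crop2.png

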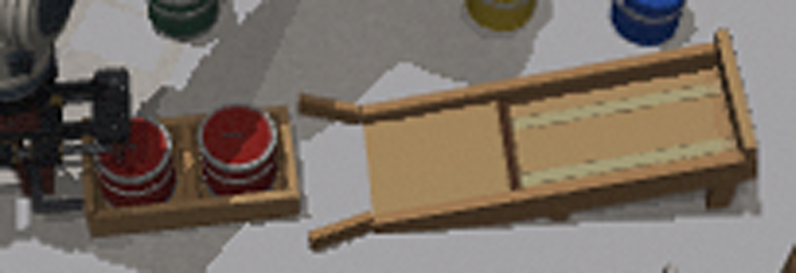

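Crate and rack are in line, with the crate front at crop (298,155) between the cheeks. Pushing on until just before the ramp foot.

Request:
play_rows([
  [0,0.016,0],
  [0,0.016,0],
  [0,0.016,0],
  [0,0.016,0],
  [0,0.016,0],
  [0,0.016,0],
  [0,0.01,0],
  [0,0,0],
], spin=[0,0,0,0,0,0,0,0])

```text
time: 16.32
tool_pos: [0.6251, -0.1665, 0.0218]
tcp_rot: [[-0.997, -0.074, 0.002], [-0.074, 0.997, -0.001], [-0.002, -0.001, -1.0]]
force: [0.7, -0.1, 5.6]
grip_width: 0.0089
grip_force: 25.0
```

Request:
play_rows([
  [0,0,0],
  [0,0,0],
  [0,0,0],
], spin=[0,0,0], claw=18)

```text
time: 16.57
tool_pos: [0.6236, -0.1665, 0.0206]
tcp_rot: [[-0.997, -0.074, -0.001], [-0.074, 0.997, 0.001], [0.001, 0.001, -1.0]]
force: [-0.1, -0.7, -0.4]
grip_width: 0.0159
grip_force: 0.0
```

```bash
python3 -c "
from h import *
rackstate()"
```

```text
t 16.57 tcp along/lat mm [-229.8    1. ] z 20.6 yang 94.22 F along/lat/z [-0.7  0.2 -0.4] w 15.9
```

Request:
play_rows([
  [0,0.01,0.0007],
  [0,0.016,0.0007],
  [0,0.016,0.0007],
  [0,0.016,0.0007],
  [0,0.016,0.0007],
  [0,0.016,0.0007],
  [0,0.016,0.0007],
  [0,0.016,0.0007],
], spin=[0,0,0,0,0,0,0,0])

```text
time: 17.23
tool_pos: [0.6196, -0.1062, 0.0181]
tcp_rot: [[-0.997, -0.074, 0.0], [-0.074, 0.997, -0.001], [0.0, -0.001, -1.0]]
force: [0.0, -5.8, -1.6]
grip_width: 0.0161
grip_force: 2.7
```

Run:
```python
from h import *
rackstate()
d=cam("scene"); save(d,"crop3.png",(172,195,376,265),3.9)
```

```text
t 17.23 tcp along/lat mm [-169.3    0.6] z 18.1 yang 94.24 F along/lat/z [-5.7  0.4 -1.6] w 16.1
```

View pics/crop3.png

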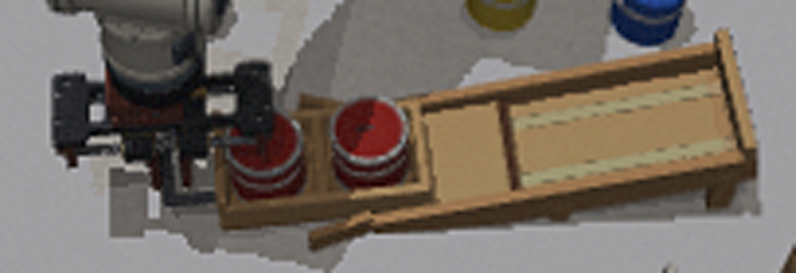

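The nose is on the ramp between the rails, at crop (430,160), with 5.7 N of drag. Continuing.

Request:
play_rows([
  [0,0.012,0.0005],
  [0,0.016,0.0005],
  [0,0.016,0.0005],
  [0,0.016,0.0005],
  [0,0.016,0.0005],
  [0,0.016,0.0005],
  [0,0.016,0.0005],
  [0,0.016,0.0005],
  [0,0.016,0.0005],
], spin=[0,0,0,0,0,0,0,0,0])

```text
time: 18.03
tool_pos: [0.6141, -0.0363, 0.0157]
tcp_rot: [[-0.997, -0.074, -0.001], [-0.074, 0.997, -0.001], [0.001, -0.001, -1.0]]
force: [-0.0, -6.7, -2.1]
grip_width: 0.0159
grip_force: 2.6
```

Request:
play_rows([
  [0,0.012,0.0005],
  [0,0.016,0.0005],
  [0,0.016,0.0005],
  [0,0.016,0],
  [0,0.016,0],
  [0,0.016,0],
], spin=[0,0,0,0,0,0])

```text
time: 18.53
tool_pos: [0.6109, 0.0104, 0.0153]
tcp_rot: [[-0.997, -0.074, -0.0], [-0.074, 0.997, -0.0], [0.0, -0.0, -1.0]]
force: [0.4, -4.4, -1.7]
grip_width: 0.0156
grip_force: 2.6
```

```bash
python3 -c "
from h import *
rackstate()"
```

```text
t 18.53 tcp along/lat mm [-52.4   0.5] z 15.3 yang 94.25 F along/lat/z [-4.4 -0.1 -1.7] w 15.6
```

Request:
play_rows([
  [0,0.012,-0.003],
  [0,0.014,-0.004],
  [0,0.014,-0.004],
  [0,0.014,-0.004],
  [0,0.014,-0.004],
  [0,0.014,-0.004],
], spin=[0,0,0,0,0,0])

```text
time: 19.03
tool_pos: [0.6082, 0.051, 0.0273]
tcp_rot: [[-0.997, -0.074, 0.0], [-0.074, 0.997, -0.0], [-0.0, -0.0, -1.0]]
force: [1.7, -7.0, 0.5]
grip_width: 0.016
grip_force: 3.3
```

Run:
```python
from h import *
rackstate()
d=cam("side"); save(d,"crop4.png",(140,110,300,230),5)
```

```text
t 19.03 tcp along/lat mm [-11.7   0.2] z 27.3 yang 94.26 F along/lat/z [-7.1 -1.2  0.5] w 16.0
```

View pics/crop4.png

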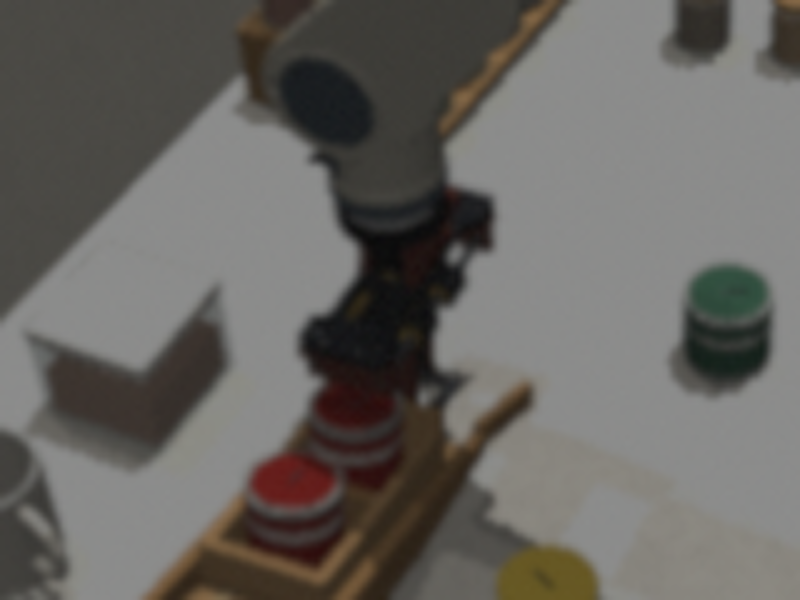

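The crate is well inside the rails and both tins are upright: lids at crop (295,480) and (350,410). That was the tenth picture, so from here I rely on forces and numeric measurements.

Request:
play_rows([
  [0,0.012,-0.002],
  [0,0.014,-0.002],
  [0,0.014,-0.0015],
  [0,0.014,-0.0015],
  [0,0.014,-0.0015],
  [0,0.014,-0.0015],
], spin=[0,0,0,0,0,0])

```text
time: 19.58
tool_pos: [0.6056, 0.0911, 0.0327]
tcp_rot: [[-0.997, -0.074, 0.001], [-0.074, 0.997, -0.001], [-0.001, -0.001, -1.0]]
force: [1.4, -9.5, 4.9]
grip_width: 0.0157
grip_force: 5.2
```

Request:
play_rows([
  [0,0.012,-0.0015],
  [0,0.014,-0.0015],
  [0,0.014,-0.0015],
  [0,0.014,-0.0015],
  [0,0.012,-0.0015],
], spin=[0,0,0,0,0])

```text
time: 20.0
tool_pos: [0.6032, 0.1241, 0.0366]
tcp_rot: [[-0.997, -0.074, 0.001], [-0.074, 0.997, -0.001], [-0.001, -0.001, -1.0]]
force: [0.7, -10.2, 5.2]
grip_width: 0.0159
grip_force: 5.1
```

```bash
cat >> h.py <<'E'
def lids():
    # lid heights/positions of the two crate tins along rack axis from scene+side red masks; and spotter points
    for n in("scene","side","wrist"):
        d=cam(n)
        for t in("handle","crate_tail","crate","lip","end_board"):
            for r in spotter.pinpoint(n,t)[:1]:
                o,v=ray(d,r["point"])
                a=np.radians(94.25); u=np.array([np.cos(a),np.sin(a),0]); nn=np.array([-u[1],u[0],0])
                # intersect with rack mid-plane
                P0=np.array([.6076,.0627,0]); k=nn@(P0-o)/(nn@v); q=o+k*v-P0 if abs(nn@v)>.05 else np.full(3,np.nan)
                print(n,t,round(r["p"],2),np.round(r["point"]),"midplane along,z mm",np.round([u@q*1e3,q[2]*1e3],1))
E
python3 -c "
from h import *
rackstate(); lids()"
```

```text
t 20.0 tcp along/lat mm [61.5 -0.2] z 36.6 yang 94.26 F along/lat/z [-10.2   0.    5.2] w 15.9
scene handle 0.91 [286. 230.] midplane along,z mm [65.5 51.7]
scene crate_tail 0.57 [299. 236.] midplane along,z mm [115.6   3.8]
scene crate 0.79 [322. 230.] midplane along,z mm [188.9  36.3]
scene end_board 0.17 [117. 237.] midplane along,z mm [-488.5   76.4]
side handle 0.73 [211. 195.] midplane along,z mm [66.4 69. ]
side crate_tail 0.93 [210. 210.] midplane along,z mm [85.1 12.8]
side crate 0.75 [195. 230.] midplane along,z mm [195.5  28.2]
wrist handle 0.72 [247. 256.] midplane along,z mm [60.4 54. ]
wrist crate_tail 0.66 [319. 226.] midplane along,z mm [106.2  17.7]
wrist crate 0.63 [468. 238.] midplane along,z mm [195.   36.2]
wrist end_board 0.3 [245. 258.] midplane along,z mm [59.  56.2]
```

Request:
play_rows([
  [0,0.01,-0.003],
  [0,0.012,-0.003],
  [0,0.012,-0.002],
  [0,0.006,0],
], spin=[0,0,0,0])

```text
time: 21.23
tool_pos: [0.6009, 0.1442, 0.0397]
tcp_rot: [[-0.997, -0.075, -0.0], [-0.075, 0.997, -0.001], [0.001, -0.001, -1.0]]
force: [0.1, -9.7, 2.2]
grip_width: 0.0159
grip_force: 4.6
```

```bash
python3 -c "
from h import *
rackstate()"
```

```text
t 21.23 tcp along/lat mm [81.8  0.6] z 39.7 yang 94.27 F along/lat/z [-9.6  0.6  2.2] w 15.9
```

Request:
play_rows([
  [0,0.003,0],
  [0,0.001,0],
  [0,0,0],
], spin=[0,0,0])

```text
time: 21.48
tool_pos: [0.6011, 0.1457, 0.0399]
tcp_rot: [[-0.997, -0.074, -0.0], [-0.074, 0.997, -0.001], [0.0, -0.001, -1.0]]
force: [0.3, -6.7, 1.6]
grip_width: 0.016
grip_force: 3.4
```

Request:
play_rows([
  [0,0.002,0],
  [0,0.001,0],
  [0,0,0],
], spin=[0,0,0])

```text
time: 21.73
tool_pos: [0.6011, 0.147, 0.0399]
tcp_rot: [[-0.997, -0.074, 0.0], [-0.074, 0.997, -0.001], [-0.0, -0.001, -1.0]]
force: [0.2, -7.3, 1.6]
grip_width: 0.0155
grip_force: 3.5
```

```bash
python3 -c "
from h import *
rackstate(); lids()"
```

```text
t 21.73 tcp along/lat mm [84.6  0.3] z 39.9 yang 94.26 F along/lat/z [-7.3  0.3  1.6] w 15.5
scene handle 0.83 [290. 228.] midplane along,z mm [81.  59.1]
scene crate_tail 0.89 [306. 234.] midplane along,z mm [138.5  17.2]
scene crate 0.72 [328. 228.] midplane along,z mm [209.7  47.6]
scene lip 0.54 [307. 235.] midplane along,z mm [141.5   7.4]
side handle 0.87 [209. 202.] midplane along,z mm [84.2 53.7]
side crate_tail 0.87 [209. 215.] midplane along,z mm [97.5 -4.7]
side crate 0.97 [190. 232.] midplane along,z mm [219.8  44.9]
side end_board 0.65 [223. 193.] midplane along,z mm [-12.2   1.4]
wrist handle 0.58 [247. 245.] midplane along,z mm [83. 47.]
wrist crate_tail 0.74 [319. 224.] midplane along,z mm [129.4  18.6]
wrist crate 0.93 [464. 236.] midplane along,z mm [216.6  38.8]
wrist lip 0.76 [317. 225.] midplane along,z mm [127.7  20.9]
```

Request:
play_rows([
  [0,0.002,0.004],
  [0,0.001,0.004],
  [0,0,0.004],
  [0,0,0],
], spin=[0,0,0,0])

```text
time: 22.97
tool_pos: [0.6015, 0.1482, 0.034]
tcp_rot: [[-0.997, -0.074, 0.001], [-0.074, 0.997, -0.002], [-0.001, -0.002, -1.0]]
force: [2.2, -9.7, 3.9]
grip_width: 0.016
grip_force: 4.8
```

```bash
python3 -c "
from h import *
rackstate()
for i in range(2):
  d=cam('wrist')
  for r in spotter.pinpoint('wrist','handle')[:1]:
    print(r['point'],r['p'],[ (z,np.round(proj(d,[*(np.array([.6076,.0627])+.0835*np.array([-.0741,.9973])),z])[0],1)) for z in(.049,.060)])
"
```

```text
t 22.97 tcp along/lat mm [85.7 -0.3] z 34.0 yang 94.26 F along/lat/z [-9.8 -1.4  3.9] w 16.0
[244.1, 250.7] 0.95 [(0.049, array([246.6, 251.2])), (0.06, array([246.2, 262.2]))]
[247.7, 252.2] 0.81 [(0.049, array([246.3, 251.3])), (0.06, array([246. , 262.3]))]
```

The bar's height matches 49 mm, so the tail has dropped behind the lip. Now I draw back gently through the slack.

Request:
play_rows([
  [0,-0.004,0.004],
  [0,-0.004,0.003],
  [0,-0.002,0],
  [0,0,0],
  [0,0,0],
], spin=[0,0,0,0,0])

```text
time: 23.58
tool_pos: [0.601, 0.1447, 0.03]
tcp_rot: [[-0.997, -0.074, -0.0], [-0.074, 0.997, 0.0], [0.0, 0.0, -1.0]]
force: [-1.1, -0.5, -0.2]
grip_width: 0.016
grip_force: 0.0
```

Request:
play_rows([
  [0,-0.002,0],
  [0,0,0],
  [0,0,0],
], spin=[0,0,0])

```text
time: 23.83
tool_pos: [0.6012, 0.1435, 0.0302]
tcp_rot: [[-0.997, -0.074, 0.0], [-0.074, 0.997, 0.0], [-0.0, 0.0, -1.0]]
force: [0.5, 0.2, -0.2]
grip_width: 0.0159
grip_force: 0.0
```

```bash
python3 -c "
from h import *
rackstate()"
```

```text
t 23.83 tcp along/lat mm [81.1  0.4] z 30.2 yang 94.24 F along/lat/z [ 0.2 -0.5 -0.2] w 15.9
```

Request:
play_rows([
  [0,-0.002,0],
  [0,0,0],
  [0,0,0],
], spin=[0,0,0])

```text
time: 24.08
tool_pos: [0.6013, 0.1424, 0.0301]
tcp_rot: [[-0.997, -0.074, 0.0], [-0.074, 0.997, 0.0], [-0.0, 0.0, -1.0]]
force: [0.2, 0.6, 0.9]
grip_width: 0.0155
grip_force: 0.0
```

Request:
play_rows([
  [0,-0.002,0],
  [0,0,0],
  [0,0,0],
], spin=[0,0,0])

```text
time: 24.33
tool_pos: [0.6014, 0.1415, 0.0301]
tcp_rot: [[-0.997, -0.074, 0.0], [-0.074, 0.997, 0.0], [-0.0, 0.0, -1.0]]
force: [0.4, 1.6, -0.6]
grip_width: 0.0157
grip_force: 0.7
```

Request:
play_rows([
  [0,-0.001,0],
  [0,0,0],
  [0,0,0],
], spin=[0,0,0])

```text
time: 24.58
tool_pos: [0.6014, 0.1413, 0.0301]
tcp_rot: [[-0.997, -0.074, 0.0], [-0.074, 0.997, 0.0], [-0.0, 0.0, -1.0]]
force: [-0.1, 4.9, -0.8]
grip_width: 0.0156
grip_force: 2.2
```

Request:
play_rows([
  [0,-0.001,0],
  [0,0,0],
  [0,0,0],
], spin=[0,0,0])

```text
time: 24.83
tool_pos: [0.6013, 0.1412, 0.0301]
tcp_rot: [[-0.997, -0.074, -0.0], [-0.074, 0.997, 0.001], [-0.0, 0.001, -1.0]]
force: [0.8, 7.2, -2.2]
grip_width: 0.016
grip_force: 3.4
```

Request:
play_rows([
  [0,-0.001,0],
  [0,0,0],
  [0,0,0],
], spin=[0,0,0])

```text
time: 25.08
tool_pos: [0.6013, 0.1411, 0.0301]
tcp_rot: [[-0.997, -0.074, -0.0], [-0.074, 0.997, 0.001], [-0.0, 0.001, -1.0]]
force: [-0.9, 9.1, -1.3]
grip_width: 0.0159
grip_force: 4.5
```

It is firm: 9 N (drag is at most 5 N) with no movement, and the bar is at 81.7 mm along against the 81.6 mm seat. Easing off, opening and lifting clear.

Request:
play_rows([
  [0,0.003,0],
  [0,0.005,0],
  [0,0,0],
  [0,0,0],
], spin=[0,0,0,0])

```text
time: 25.42
tool_pos: [0.6012, 0.1437, 0.0302]
tcp_rot: [[-0.997, -0.074, 0.0], [-0.074, 0.997, -0.0], [-0.0, -0.0, -1.0]]
force: [-0.3, 0.7, -0.3]
grip_width: 0.0158
grip_force: 0.0
```

Request:
play_rows([
  [0,0,0],
  [0,0,0],
  [0,0,0],
  [0,0,0],
], spin=[0,0,0,0], claw=34)

```text
time: 25.75
tool_pos: [0.6012, 0.1438, 0.0301]
tcp_rot: [[-0.997, -0.074, 0.0], [-0.074, 0.997, -0.0], [-0.0, -0.0, -1.0]]
force: [-0.2, -0.2, 0.2]
grip_width: 0.03
grip_force: 0.0
```

Request:
play_rows([
  [0,0,-0.01],
  [0,0,-0.03],
  [0,0,-0.05],
  [0,0,-0.06],
  [0,0,-0.06],
  [0,0,-0.06],
  [0,0,-0.06],
  [0,0,-0.06],
  [0,0,-0.06],
  [0,0,0],
  [0,0,0],
], spin=[0,0,0,0,0,0,0,0,0,0,0])

```text
time: 26.67
tool_pos: [0.6021, 0.1441, 0.2575]
tcp_rot: [[-0.997, -0.074, 0.004], [-0.074, 0.997, 0.001], [-0.004, 0.001, -1.0]]
force: [-0.5, -0.2, -0.6]
grip_width: 0.0299
grip_force: 0.0
```

```bash
python3 -c "
from h import *
rackstate(); lids()
d=cam('wrist')
u=np.array([-.0741,.9973]);O=np.array([.6076,.0627])
print('expected handle/tail wrist px',[proj(d,[*(O+a*u),z])[0].round(1) for a,z in((.0816,.049),(.129,.018),(.217,.0369))])
"
```

```text
t 26.67 tcp along/lat mm [81.6 -0.6] z 257.5 yang 94.24 F along/lat/z [-0.1  0.5 -0.6] w 29.9
scene handle 0.91 [291. 232.] midplane along,z mm [84.9 32.8]
scene crate_tail 0.98 [305. 237.] midplane along,z mm [134.6  -3.8]
scene crate 0.76 [328. 227.] midplane along,z mm [206.8  53.8]
scene lip 0.55 [305. 235.] midplane along,z mm [134.6  11.1]
side handle 0.95 [206. 201.] midplane along,z mm [105.   75.5]
side crate_tail 0.58 [208. 215.] midplane along,z mm [106.4   6.1]
side crate 0.65 [222. 194.] midplane along,z mm [-6.   3.8]
wrist handle 0.73 [250. 157.] midplane along,z mm [81.1 38.1]
wrist crate_tail 0.68 [287. 151.] midplane along,z mm [131.9  -2.8]
wrist crate 0.88 [358. 158.] midplane along,z mm [216.3  42.5]
wrist lip 0.64 [285. 155.] midplane along,z mm [126.2  26.1]
expected handle/tail wrist px [array([250.9, 159.1]), array([286.8, 153.8]), array([357.3, 157.2])]
```

```bash
python3 -c "
from rig import bot
print(bot.job_done())"
```

```text
the job is handed in; nothing more can be done
None
```

The loose red tin is in the crate's empty cell and the crate is seated in the rack, drawn back firm against the lip at about 9 N; I let go of the handle and handed the job in after about 27 s of robot time.

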